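# Lock a specimen under the sprung retaining bar

### The job

Stand the grey specimen block in the square nest of the microscope specimen holder, brass inlay up, and let go of it. Then swing the holder's spring-loaded bar across over it and hook its latch: wind the bar past the keeper, push the black knob down, ease the bar back so that the hook slips under the keeper, and let go so that the bar stays locked by itself. Leave the jar, the cup and the screwdriver where they are.

Things in the scene. Friction and masses are not known exactly. Their poses are not given: they have to be found in the camera images.
- specimen_mid (a point): Centre (half-way up) of the specimen: a loose upright grey resin cylinder, diameter 36 mm, height 36 mm, 40 to 85 g, with a small brass inlay in its top face. z axis up along the cylinder. It starts standing on the work surface.
- holder: Fixed aluminium base plate, 160 x 180 x 10 mm; origin on the work surface directly below the nest centre, z up. In this frame, in mm: the nest is at (0, 0); the vertical pivot of the bar at (0, 60); the keeper beyond the nest at (-26 to -4, -72 to -48). Pivot post and bar hub are up to 30 mm wide and end 66 mm above the work surface.
- nest (a point): Centre of the nest floor, on top of the base plate (10 mm above the work surface). The nest is a square 44 x 44 mm inside, sides along the holder's x and y, its rim 4 mm thick and 6 mm high above the floor. Axes as the holder.
- pivot (a point): On the vertical hinge axis of the bar, 50 mm above the work surface. Axes as the holder.
- bar_window (a point): Centre of the window in the steel bar, 60 mm from the hinge axis, 53 mm above the work surface. The bar is 14 mm wide, 42 x 42 mm at the window (opening 26 x 26 mm); underside 50 mm, top 56 mm above the work surface. It passes 4 mm over a seated specimen, with the window over it when latched.
- knob_mid (a point): Centre of the black knob at the bar's free end, 120 mm from the hinge axis: an upright cylinder, diameter 20 mm, height 36 mm; centre 98 mm above the work surface unpressed. It is the head of the plunger and turns freely on its own axis, so it can be pinched from above and carried round the arc without turning the gripper. A collar 16 mm wide, 6 mm high stands on the bar under it.
- gate (a joint): Bar angle about the hinge, rad; grows counter-clockwise seen from above. 0: open stop, bar about along the holder's -x; a torsion spring pulls it there, 1.3 N at the knob at 0, 4.9 N at 1.45. 1.45: latched, bar along the holder's -y. 1.70: end stop. With the plunger up it passes freely over the keeper. Pressing down is clear of the keeper from about 1.56 (best 1.63).
- plunger (a joint): How far the knob is pressed down, m: 0 up, 0.015 fully down. A spring pushes it up with 2 N at 0 and 8 N fully down. Pressed by 0.0125 or more, the hook passes under the keeper; hooked and released it rests at about 0.012.
- hook (a point): Middle of the top of the plunger's hook foot, 46 mm above the work surface unpressed. An 8 mm square stem goes straight down from the knob; at its lower end a foot 4 mm thick and 10 mm wide reaches 14 mm from the stem's axis towards the bar's opening direction. This point lies on that foot, 9 mm from the stem's axis. It moves down with the knob.
- keeper_edge (a point): Middle of the keeper's catching edge, top side, 39 mm above the work surface. The keeper is a fixed steel bracket: a lip 5 mm thick (34 to 39 mm above the work surface), 22 mm long from this edge towards the holder's -x and 24 mm wide, on a 6 mm post at its far end. Latched, the hook foot is under the lip and the stem bears on this edge. Axes as the holder.
- jar_mid (a point): Bystander: centre of a closed glass jar with white cap, diameter 48 mm, height 62 mm, upright.
- cup_mid (a point): Bystander: centre of an empty white paper cup, rim diameter 72 mm, height 80 mm, upright.
- driver: Bystander: a screwdriver lying on the work surface to the left; origin at its underside, x along it towards the tip.
There are look-alikes about, which are no part of the job. There is more than one size of the part that bears specimen_mid; the job needs the smallest.

How it is judged (in metres and radians):
On the way:
1. the specimen stands in the nest, let go (horizontal distance between specimen_mid and nest below 0.009 m and z of specimen_mid in the frame of nest between 0.014 and 0.0215 m and angle between specimen_mid's own z axis and vertical below 0.1 rad and contact force between specimen and the fingers below 0.05 N), for 0.2 s.
At the end, for the whole second after the job is handed in: The specimen stands upright (within 0.1 rad) on the nest floor, its axis within 9 mm of the nest centre; the bar stays across it by itself, at rest, between 1.38 and 1.53 rad, with the plunger caught by the keeper between 9 and 14.5 mm down (horizontal distance between specimen_mid and nest below 0.009 m and z of specimen_mid in the frame of nest between 0.014 and 0.0215 m and angle between specimen_mid's own z axis and vertical below 0.1 rad and value of joint gate between 1.38 and 1.53 rad and value of joint plunger between 0.009 and 0.0145 m and velocity of joint gate between -0.05 and 0.05 rad/s); the robot touches nothing.
It fails at once if the jar is pushed more than 20 mm or knocked over (distance of jar_mid from where it was at the start of the episode above 0.02 m or angle between jar_mid's own z axis and vertical above 0.5 rad).
It fails at once if the cup is pushed more than 20 mm or knocked over (distance of cup_mid from where it was at the start of the episode above 0.02 m or angle between cup_mid's own z axis and vertical above 0.5 rad).
It fails at once if the screwdriver is pushed more than 20 mm (distance of driver from where it was at the start of the episode above 0.02 m).
It also fails if it takes over 54 s, if anything falls off the work surface, if the arm or the gripper's body presses on something with over 40 N, if the wrist force passes 120 N, or if a joint passes its speed limit or range.

### The arm

A 6-joint arm with a two-finger parallel gripper is mounted at the origin on the work surface. World frame = base frame: x ahead of the robot, y to its left, z up, the work surface at z = 0. Lengths are in mm, angles in degrees, forces in N, time in s.
With the tool pointing down it reaches from about 300 to 850 mm from the base axis. Payload 4.2 kg.
Tool frame: the origin (TCP) lies midway between the tips of the shut fingers; the grasp point (between the pads) lies 19 mm behind it; y points along the fingers, z is the direction in which the jaws open and shut, and the axes are right-handed (so a half turn about y gives the same grasp; the last joint's range is limited). The gripper opens to 91 mm and grips with 3 to 60 N. Pads are 32 mm wide; open, the fingers measure 118 mm over their backs; the gripper's body (76 mm by 178 mm) begins 60 mm behind the grasp point.
Start: joints at [66.864, 18.312, 89.639, -0, 72.044, -1.146], TCP at [215.31, 533.183, 213.976] pointing down, gripper open.
Joint ranges: [-177.97, 177.97], [-48.28, 115.42], [12.27, 149.76], [-77.06, 257.06], [2.81, 150.46], [-146.56, 146.56]. Speed limits (degrees/s): [147.25, 147.25, 180, 180, 180, 180].

### API

Orientations are given as [roll, pitch, yaw] about the fixed x, y, z axes, in that order (R = Rz(yaw) Ry(pitch) Rx(roll)).
In Python, from workcell import env gives the robot as it stands.
- The arm moves only by the shell command python3 -m handwheel 'ROWS' [FORCE]. ROWS is JSON, a list of rows, each a list of 3 entries, a list of its own where there are three numbers: the opening, from 0 (shut) to 1 (fully open), then the shift along the tool's x, y, z in mm, then the turn, a rotation vector about the tool's x, y, z in degrees. A call has exactly 10 rows; each row shifts and turns the commanded pose from where the row before left it, along the tool's axes as they then stand; what a row does not reach is not made up. A row lasts 1/12 s, in which the tool goes at most 41.7 mm and 7.16 degrees, less where a joint would pass 70% of its speed; a pose out of reach is approached as far as the arm can. A call is refused whole if a number of a shift passes 41.7 or a number of a turn 7.16, either way. A call with a gripper value outside its range is refused whole. The fingers move at their own pace and stop on an object; FORCE is the grip in N (left out, the last holds). Time passes only in rows, so rows that do not move let the fingers close, or fill a call up. It gives the time, the measured TCP pose, the force and the opening at its end, in the units of the state.
- env.state(): the state, without advancing time (a new reading comes with each control period).
- env.grab_frame(name): name is "scene" or "side" or "wrist"; returns the picture (400x640x3 uint8, red, green, blue); there is no depth.
- env.camera_info(name): a dict with "fx", "fy", "cx", "cy" (pixels), "camera_from_world" (4x4, takes a point from world to camera coordinates); the wrist camera has in their place "mount" (4x4, takes a point from camera to tool coordinates, whose origin is the TCP and whose axes are the tool frame's). Camera axes: x right, y down, z forward; pixel columns grow to the right and rows downward; lengths in mm; the calibration is good to about 2 mm. A picture is of the moment at which its call begins: read the wrist's pose just before it. camera_info takes no time and is no camera call.
- env.job_done(): hands the job in, once; it reports no verdict.
Trained networks look in the newest picture that a camera, given by its name, has taken for a name from the list of things; names that differ only in an ending like _2 or _b are one class to them, and where a whole thing is asked for, a point or a joint stands for the part that bears it (a point fixed in the world has none). Each returns a list of dicts, best first, with "p" (0 to 1); they miss things now and then, are a little off and sometimes report something else, mostly with a low value. They report only what shows in the picture. A call takes as long as a camera call. They do not tell look-alikes from the thing itself.
- env.masks_of(camera, label): "region" (400x640 bool, what is visible of it) and "location" ([column, row] in pixels, amid what is visible of it).
The state is a dict: "time_s": time; "qpos": joint angles; "qvel": joint speeds; "effort": joint torques, N m; "ee_pos": TCP position; "ee_rot": TCP orientation; "force": force on the tool from outside, world axes, zero at the start; "torque": the same for the moment, N m; "gripper_width": finger opening in mm.
Only numpy, scipy, OpenCV 4.12 (cv2) and the standard library are available. Lean on these libraries where they do the work, as an engineer would, in place of code of your own. Each camera call takes 0.05 s, during which the arm holds its last target.

## Working session

There is one attempt and no reset: what is moved stays moved. The work goes in short steps, Python scripts to look and compute and a shell command to move; the robot and the scene stay as the last step left them, time stands still between calls to the robot, and variables do not carry over. Pictures are saved under pics/ and viewed, and the job is handed in when it is done.

```bash
ls; mkdir -p pics
python3 - <<'E'
from workcell import env
import cv2
print(env.state())
for n in ["scene","side","wrist"]:
    im=env.grab_frame(n); cv2.imwrite(f"pics/{n}0.png",im[:,:,::-1]); print(n,env.camera_info(n))
E
```

```text
pics
{'time_s': 0.0, 'qpos': array([ 6.68659089e+01,  1.83516597e+01,  8.97056258e+01, -1.86575644e-03,
        7.20410912e+01, -1.14523053e+00]), 'qvel': array([ 0.07910818,  0.00133134,  0.00172023, -0.00770349,  0.00419526,
        0.14607063]), 'effort': array([ 7.38797098e-04, -4.12459910e+01, -2.31981021e+01,  7.25237536e-02,
        4.57353937e-02, -1.47010137e-04]), 'ee_pos': array([215.10756777, 532.72654249, 213.12535369]), 'ee_rot': array([-9.00983926e+01,  1.92720020e-04, -2.19882839e+01]), 'force': array([ 0.44486029, -0.22894121,  0.09103464]), 'torque': array([-0.0153913 ,  0.01325006, -0.03232359]), 'gripper_width': 90.95421072149506}
scene {'fx': 418.0562693136229, 'fy': 418.0562693136229, 'cx': 314.26224224836494, 'cy': 199.8226896242937, 'camera_from_world': array([[ 9.26026278e-02,  9.95559831e-01, -1.68930635e-02,
        -2.24313308e+01],
       [ 5.69318297e-01, -6.68593117e-02, -8.19393989e-01,
        -2.33846697e+02],
       [-8.16885200e-01,  6.62605063e-02, -5.72981776e-01,
         1.73419871e+03],
       [ 0.00000000e+00,  0.00000000e+00,  0.00000000e+00
[... 258 characters left out ...]
193e-02, -7.23854360e-01, -6.83987401e-01,
         9.82556625e+01],
       [ 5.68064760e-02,  6.81936124e-01, -7.29202405e-01,
         1.25003953e+03],
       [ 0.00000000e+00,  0.00000000e+00,  0.00000000e+00,
         1.00000000e+00]])}
wrist {'fx': 297.50217123834074, 'fy': 297.50217123834074, 'cx': 311.3597389040043, 'cy': 192.8784553824653, 'mount': array([[-1.45205148e-04,  9.66834476e-01,  2.55403750e-01,
        -7.18775025e+01],
       [ 3.49705828e-04, -2.55403688e-01,  9.66834440e-01,
        -1.70344800e+02],
       [ 9.99999928e-01,  2.29705517e-04, -3.01021720e-04,
         5.21942228e-02],
       [ 0.00000000e+00,  0.00000000e+00,  0.00000000e+00,
         1.00000000e+00]])}
```

View pics/scene0.png

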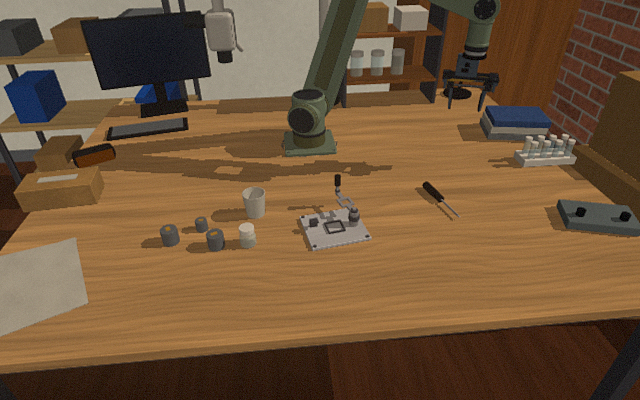

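View pics/side0.png

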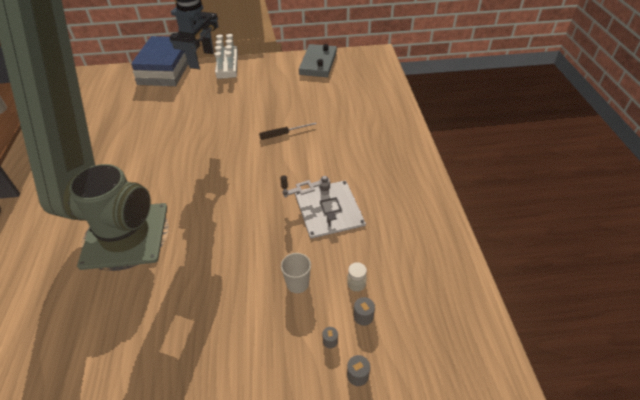

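View pics/wrist0.png

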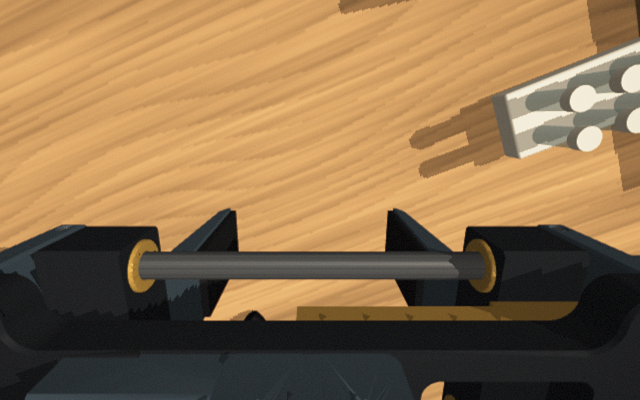

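Run:
```python
from workcell import env
for c in ["scene","side"]:
  for l in ["specimen_mid","knob_mid","holder","nest","pivot","keeper_edge","jar_mid","cup_mid","driver"]:
    try:
      r=env.masks_of(c,l); print(c,l,[(round(d['p'],2),[round(float(v),1) for v in d['location']],int(d['region'].sum())) for d in r])
    except Exception as e: print(c,l,e)
print(env.state()['time_s'])
```

```text
scene specimen_mid [(0.89, [213.4, 239.0], 334), (0.78, [168.2, 235.0], 337), (0.71, [200.5, 224.6], 165)]
scene knob_mid [(0.67, [335.3, 182.4], 81)]
scene holder [(0.77, [336.4, 225.4], 2418)]
scene nest [(0.96, [338.5, 227.0], 2321), (0.24, [252.6, 202.5], 569)]
scene pivot [(0.58, [335.2, 226.1], 2444)]
scene keeper_edge []
scene jar_mid [(0.76, [245.2, 236.2], 397), (0.56, [337.0, 225.1], 2392)]
scene cup_mid [(0.81, [256.9, 200.1], 613), (0.73, [333.8, 223.4], 2309)]
scene driver []
side specimen_mid [(0.82, [356.5, 367.7], 591), (0.69, [331.1, 335.6], 277), (0.62, [362.2, 308.6], 510)]
side knob_mid [(0.61, [281.8, 179.1], 81)]
side holder [(0.62, [326.6, 204.0], 3171)]
side nest [(0.78, [325.3, 208.1], 3029)]
side pivot [(0.92, [326.9, 204.0], 3205)]
side keeper_edge [(0.49, [329.9, 219.5], 69)]
side jar_mid [(0.84, [352.8, 275.4], 473)]
side cup_mid [(0.63, [297.7, 264.4], 992)]
side driver [(0.64, [269.9, 130.0], 227)]
1.05
```

```bash
cat > h.py <<'E'
import numpy as np, cv2
from workcell import env
CI={c:env.camera_info(c) for c in ["scene","side"]}
def proj(c,P):
    i=CI[c];T=i['camera_from_world'];P=np.atleast_2d(P);Q=P@T[:3,:3].T+T[:3,3]
    return np.c_[i['fx']*Q[:,0]/Q[:,2]+i['cx'],i['fy']*Q[:,1]/Q[:,2]+i['cy']]
def K(c):
    i=CI[c];return np.array([[i['fx'],0,i['cx']],[0,i['fy'],i['cy']],[0,0,1]])
def tri(a,b):
    X=cv2.triangulatePoints(K('scene')@CI['scene']['camera_from_world'][:3],K('side')@CI['side']['camera_from_world'][:3],np.array(a,float).reshape(2,1),np.array(b,float).reshape(2,1))
    X=(X[:3]/X[3]).ravel();return X
def atz(c,uv,z):
    T=CI[c]['camera_from_world'];R=T[:3,:3];C=-R.T@T[:3,3]
    d=R.T@np.linalg.inv(K(c))@np.array([uv[0],uv[1],1.]);return C+d*(z-C[2])/d[2]
E
python3 - <<'E'
from h import *
np.set_printoptions(suppress=True,precision=1)
for a,b in [((213.4,239),(362.2,308.6)),((168.2,235),(356.5,367.7)),((200.5,224.6),(331.1,335.6)),((335.3,182.4),(281.8,179.1)),((245.2,236.2),(352.8,275.4)),((256.9,200.1),(297.7,264.4))]:
    X=tri(a,b);print(X,proj('scene',X)-a,proj('side',X)-b)
s=cv2.imread('pics/scene0.png')[165:260,285:385];cv2.imwrite('pics/sc_h.png',cv2.resize(s,None,fx=6,fy=6,interpolation=cv2.INTER_CUBIC))
s=cv2.imread('pics/side0.png')[165:245,270:375];cv2.imwrite('pics/si_h.png',cv2.resize(s,None,fx=7,fy=7,interpolation=cv2.INTER_CUBIC))
E
```

```text
[ 608.5 -320.5   30.2] [[ 1.2 -1.1]] [[1.  1.4]]
[ 573.6 -454.8   28.3] [[ 1.2 -0.9]] [[1.1 1.4]]
[ 528.3 -371.3   21.4] [[ 0.3 -0.3]] [[0.3 0.4]]
[447.8  54.9  97.7] [[ 1.8 -2.5]] [[1.4 2.7]]
[ 601.9 -229.1   28.5] [[ 1.7 -1.6]] [[1.3 1.9]]
[ 468.6 -197.9   57.9] [[ 0.6 -0.7]] [[0.5 0.9]]
```

View pics/sc_h.png

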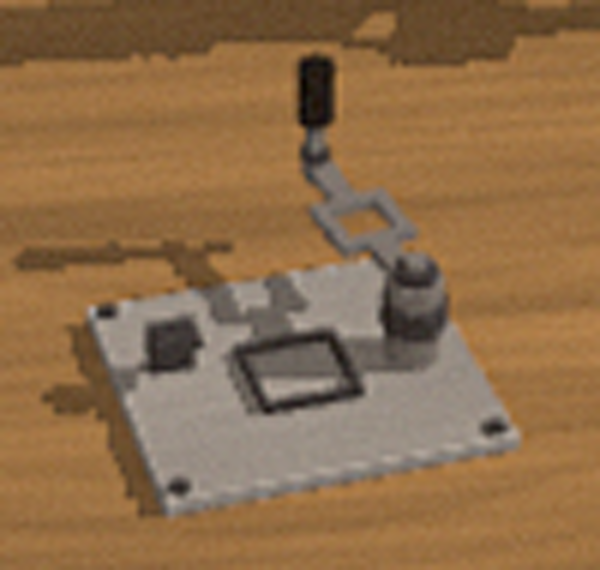

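View pics/si_h.png

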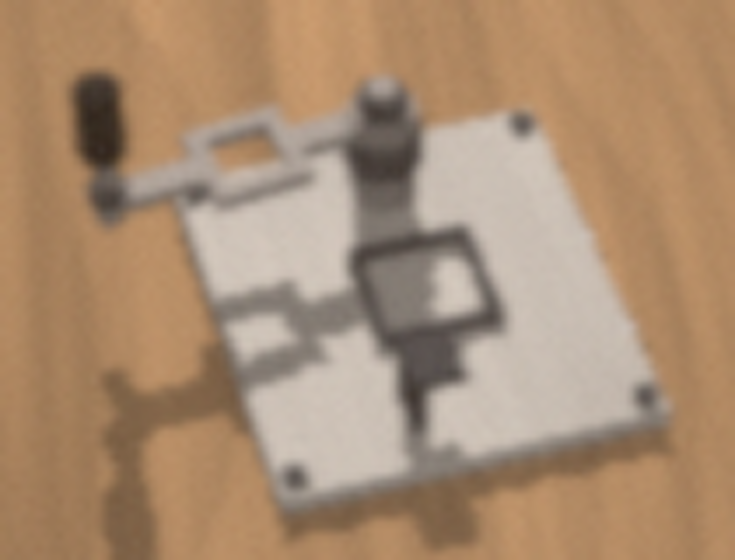

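```bash
cat > fit.py <<'E'
from h import *
from scipy.optimize import least_squares
np.set_printoptions(suppress=True,precision=1)
def sc(p): return (np.array(p,float)+.5)/6-.5+[285,165]
def si(p): return (np.array(p,float)+.5)/7-.5+[270,165]
# nest rim outer, order around; plate corners
scn=sc([(230,348),(338,328),(366,388),(264,413)]); sin=si([(468,228),(500,320),(380,342),(350,248)])
scp=sc([(88,308),(165,502),(520,435)]); sip=si([(283,498),(668,410),(528,108),(180,195)])
print([atz('scene',p,16)[:2] for p in scn]);print([atz('side',p,16)[:2] for p in sin])
print([atz('scene',p,10)[:2] for p in scp]);print([atz('side',p,10)[:2] for p in sip])
print('knob',tri(sc((316,92)),si((99,120))),'hubtop',tri(sc((415,262)),si((383,90))))
E
python3 fit.py
```

```text
[array([555.1,  -2.4]), array([544.9,  54.3]), array([594.7,  61.1]), array([608.2,   8.5])]
[array([595.5,  56. ]), array([601.7,   3.8]), array([552.5,  -2. ]), array([545.9,  50.7])]
[array([505.4, -71.6]), array([661.1, -45. ]), array([631.7, 131.1])]
[array([506.9, -71.8]), array([661.6, -46.2]), array([631.2, 129.1]), array([478.5,  95.7])]
knob [449.1  54.8  98.3] hubtop [564.3  88.5  68.4]
```

```bash
cat > plan.py <<'E'
import numpy as np,sys
def plan(p0,psi0,p1,psi1,n,nt=None):
    """n equal world steps; turn over first nt rows. Prints tool shift (x,y,z) + turn about y"""
    nt=nt or n; d=(np.array(p1)-p0)/n; psi=psi0; out=[]
    for k in range(n):
        a=np.radians(psi);x=np.array([np.cos(a),np.sin(a),0]);z=np.array([-np.sin(a),np.cos(a),0])
        t=(psi0-psi1)/nt if k<nt else 0
        out.append([[round(float(d@x),1),round(float(-d[2]),1),round(float(d@z),1)],round(t,2)]);psi-=t
    return out
if __name__=="__main__":
    for r in plan([215.3,533.2,214],-22,[528.3,-371.3,162],-80.5,26,9): print(r)
E
python3 plan.py
```

```text
[[24.2, 2.0, -27.7], 6.5]
[[27.2, 2.0, -24.8], 6.5]
[[29.8, 2.0, -21.6], 6.5]
[[32.1, 2.0, -18.1], 6.5]
[[33.9, 2.0, -14.3], 6.5]
[[35.3, 2.0, -10.4], 6.5]
[[36.3, 2.0, -6.3], 6.5]
[[36.7, 2.0, -2.2], 6.5]
[[36.8, 2.0, 2.0], 6.5]
[[36.3, 2.0, 6.1], 0]
[[36.3, 2.0, 6.1], 0]
[[36.3, 2.0, 6.1], 0]
[[36.3, 2.0, 6.1], 0]
[[36.3, 2.0, 6.1], 0]
[[36.3, 2.0, 6.1], 0]
[[36.3, 2.0, 6.1], 0]
[[36.3, 2.0, 6.1], 0]
[[36.3, 2.0, 6.1], 0]
[[36.3, 2.0, 6.1], 0]
[[36.3, 2.0, 6.1], 0]
[[36.3, 2.0, 6.1], 0]
[[36.3, 2.0, 6.1], 0]
[[36.3, 2.0, 6.1], 0]
[[36.3, 2.0, 6.1], 0]
[[36.3, 2.0, 6.1], 0]
[[36.3, 2.0, 6.1], 0]
```

```bash
python3 -m handwheel '[[1,[24.2,2,-27.7],[0,6.5,0]],[1,[27.2,2,-24.8],[0,6.5,0]],[1,[29.8,2,-21.6],[0,6.5,0]],[1,[32.1,2,-18.1],[0,6.5,0]],[1,[33.9,2,-14.3],[0,6.5,0]],[1,[35.3,2,-10.4],[0,6.5,0]],[1,[36.3,2,-6.3],[0,6.5,0]],[1,[36.7,2,-2.2],[0,6.5,0]],[1,[36.8,2,2],[0,6.5,0]],[1,[36.3,2,6.1],[0,0,0]]]' && python3 -m handwheel '[[1,[36.3,2,6.1],[0,0,0]],[1,[36.3,2,6.1],[0,0,0]],[1,[36.3,2,6.1],[0,0,0]],[1,[36.3,2,6.1],[0,0,0]],[1,[36.3,2,6.1],[0,0,0]],[1,[36.3,2,6.1],[0,0,0]],[1,[36.3,2,6.1],[0,0,0]],[1,[36.3,2,6.1],[0,0,0]],[1,[36.3,2,6.1],[0,0,0]],[1,[36.3,2,6.1],[0,0,0]]]'
```

```text
time_s: 1.88
ee_pos: [336.1, 183.8, 194.2]
ee_rot: [-89.9, 0.0, -80.7]
force: [-0.0, 0.1, 0.3]
gripper_width: 91.1
time_s: 2.72
ee_pos: [456.2, -164.6, 174.0]
ee_rot: [-90.0, -0.0, -80.5]
force: [0.4, 1.8, 0.0]
gripper_width: 91.2
```

```bash
python3 -m handwheel '[[1,[36.3,2,6.1],[0,0,0]],[1,[36.3,2,6.1],[0,0,0]],[1,[36.3,2,6.1],[0,0,0]],[1,[36.3,2,6.1],[0,0,0]],[1,[36.3,2,6.1],[0,0,0]],[1,[36.3,2,6.1],[0,0,0]],[1,[0,0,0],[0,0,0]],[1,[0,0,0],[0,0,0]],[1,[0,0,0],[0,0,0]],[1,[0,0,0],[0,0,0]]]'
python3 - <<'E'
from h import *
s=env.state();print(s['ee_pos'],s['ee_rot'])
im=env.grab_frame('wrist');cv2.imwrite('pics/w1.png',im[:,:,::-1])
from scipy.spatial.transform import Rotation as Ro
R=Ro.from_euler('xyz',s['ee_rot'],degrees=True).as_matrix()
i=env.camera_info('wrist');M=i['mount']
for d in env.masks_of('wrist','specimen_mid'):
    ys,xs=np.nonzero(d['region']);uv=d['location']
    def g(uv,z):
        ray=R@M[:3,:3]@np.array([(uv[0]-i['cx'])/i['fx'],(uv[1]-i['cy'])/i['fy'],1]);C=s['ee_pos']+R@M[:3,3];return C+ray*(z-C[2])/ray[2]
    print(d['p'],uv,xs.min(),xs.max(),ys.min(),ys.max(),g(uv,30),g(uv,18))
E
```

```text
time_s: 3.55
ee_pos: [527.7, -370.1, 162.0]
ee_rot: [-90.0, 0.0, -80.4]
force: [0.3, -1.0, -0.0]
gripper_width: 91.0
[ 527.69628314 -370.13800786  162.04496547] [-9.00160903e+01  4.62782629e-02 -8.04460457e+01]
0.93 [305.9, 182.6] 291 324 165 203 [ 521.48407442 -368.03554251   30.        ] [ 521.70538542 -370.76283314   18.        ]
0.69 [400.5, 151.0] 370 429 126 176 [ 610.72899304 -319.6981113    30.        ] [ 614.49121028 -320.50755255   18.        ]
0.65 [337.3, 250.9] 318 361 235 292 [ 568.33202772 -438.81337794   30.        ] [ 570.41209116 -444.34886968   18.        ]
```

View pics/w1.png

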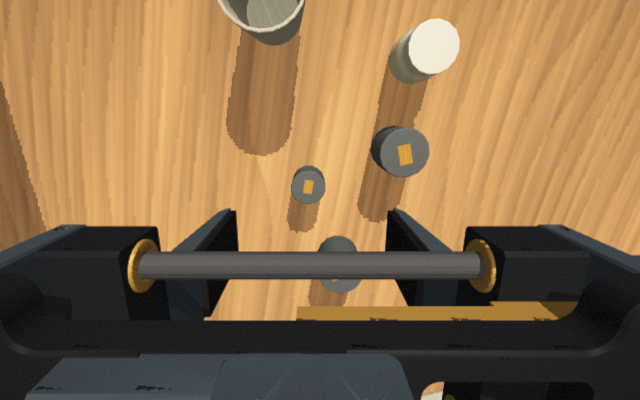

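```bash
cat >> h.py <<'E'
from scipy.spatial.transform import Rotation as Ro
def wat(s,uv,z):
    i=env.camera_info('wrist');M=i['mount'];R=Ro.from_euler('xyz',s['ee_rot'],degrees=True).as_matrix()
    ray=R@M[:3,:3]@np.array([(uv[0]-i['cx'])/i['fx'],(uv[1]-i['cy'])/i['fy'],1]);C=s['ee_pos']+R@M[:3,3];return C+ray*(z-C[2])/ray[2]
E
python3 - <<'E'
from h import *
np.set_printoptions(suppress=True,precision=1)
s=env.state()
im=cv2.imread('pics/w1.png')
sub=im[155:215,280:335];cv2.imwrite('pics/w1z.png',cv2.resize(sub,None,fx=10,fy=10,interpolation=cv2.INTER_CUBIC))
for uv in [(308.5,187)]:print(wat(s,uv,36))
a=cv2.imread('pics/scene0.png')[205:255,155:230];b=cv2.imread('pics/side0.png')[315:390,310:385]
cv2.imwrite('pics/ab.png',np.hstack([cv2.resize(a,(400,267),interpolation=cv2.INTER_CUBIC),cv2.resize(b,(267,267),interpolation=cv2.INTER_CUBIC)]))
E
```

```text
[ 525.1 -370.9   36. ]
```

View pics/w1z.png

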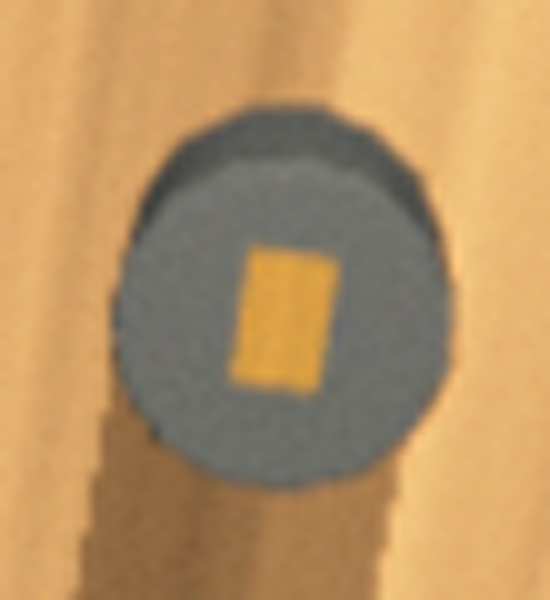

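View pics/ab.png

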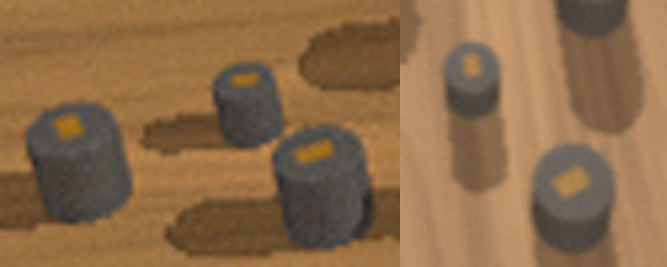

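```bash
python3 -m handwheel '[[1,[0,34,-2.5],[0,0,0]],[1,[0,34,0],[0,0,0]],[1,[0,34,0],[0,0,0]],[1,[0,30,0],[0,0,0]],[1,[0,12,0],[0,0,0]],[1,[0,5,0],[0,0,0]],[1,[0,0,0],[0,0,0]],[0,[0,0,0],[0,0,0]],[0,[0,0,0],[0,0,0]],[0,[0,0,0],[0,0,0]]]' 25;  python3 -m handwheel '[[0,[0,0,0],[0,0,0]],[0,[0,0,0],[0,0,0]],[0,[0,0,0],[0,0,0]],[0,[0,0,0],[0,0,0]],[0,[0,0,0],[0,0,0]],[0,[0,0,0],[0,0,0]],[0,[0,0,0],[0,0,0]],[0,[0,0,0],[0,0,0]],[0,[0,-20,0],[0,0,0]],[0,[0,-25,0],[0,0,0]]]' 25
```

```text
time_s: 4.48
ee_pos: [526.7, -372.5, 14.9]
ee_rot: [-89.9, -0.1, -80.5]
force: [0.0, 0.1, 0.3]
gripper_width: 74.3
time_s: 5.32
ee_pos: [524.0, -370.6, 55.9]
ee_rot: [-90.2, 0.3, -80.5]
force: [0.4, -0.0, -0.4]
gripper_width: 35.2
```

```bash
python3 -m handwheel '[[0,[0,-35,0],[0,0,0]],[0,[-15,-33,4],[0,0,0]],[0,[-35,0,10],[0,0,0]],[0,[-35,0,10],[0,0,0]],[0,[-35,0,10],[0,0,0]],[0,[-35,0,10],[0,0,0]],[0,[-35,0,10],[0,0,0]],[0,[-35,0,10],[0,0,0]],[0,[-35,0,10],[0,0,0]],[0,[-35,0,10],[0,0,0]]]'; python3 -m handwheel '[[0,[-35,0,10],[0,0,0]],[0,[-35,0,10],[0,0,0]],[0,[-15,0,8],[0,0,0]],[0,[-6,0,2],[0,0,0]],[0,[0,0,0],[0,0,0]],[0,[0,0,0],[0,0,0]],[0,[0,0,0],[0,0,0]],[0,[0,0,0],[0,0,0]],[0,[0,0,0],[0,0,0]],[0,[0,0,0],[0,0,0]]]'
python3 - <<'E'
from h import *
np.set_printoptions(suppress=True,precision=2)
s=env.state();print(s['ee_pos'],s['ee_rot'])
im=env.grab_frame('wrist');cv2.imwrite('pics/w2.png',im[:,:,::-1])
im=env.grab_frame('scene');cv2.imwrite('pics/s2.png',im[:,:,::-1])
im=env.grab_frame('side');cv2.imwrite('pics/d2.png',im[:,:,::-1])
a=cv2.imread('pics/s2.png')[110:260,270:400];b=cv2.imread('pics/d2.png')[90:240,250:380]
cv2.imwrite('pics/ab2.png',cv2.resize(np.hstack([a,b]),None,fx=3,fy=3,interpolation=cv2.INTER_CUBIC))
E
```

```text
time_s: 6.15
ee_pos: [559.5, -65.2, 125.9]
ee_rot: [-90.0, 0.0, -80.5]
force: [0.2, 0.3, -1.2]
gripper_width: 35.4
time_s: 6.98
ee_pos: [574.2, 26.8, 126.0]
ee_rot: [-90.0, 0.0, -80.6]
force: [1.0, -0.1, -0.8]
gripper_width: 35.6
[574.16  26.84 125.97] [-90.     0.   -80.57]
```

View pics/w2.png

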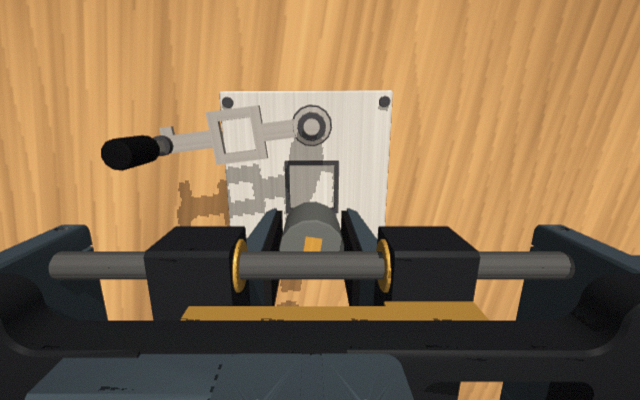

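View pics/ab2.png

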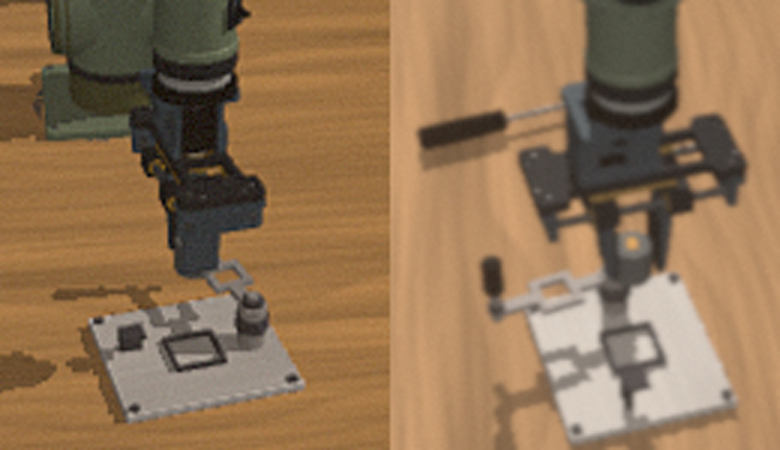

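Run:
```python
from h import *
np.set_printoptions(suppress=True,precision=1)
s=env.state()
for n,uv,z in [('rimBL',(286,161),16),('rimBR',(339,161),16),('pBL',(221,91),10),('pBR',(392,91),10),('hub',(312.5,124),66),('inlay',(313,243),148),('knobtop',(117,153),116)]:
    P=wat(s,uv,z);d=P-s['ee_pos'];a=np.radians(9.5);print(n,P,'holder-rel',d[0]*np.cos(a)+d[1]*np.sin(a),-d[0]*np.sin(a)+d[1]*np.cos(a))
im=cv2.imread('pics/w2.png')[80:260,210:410];cv2.imwrite('pics/w2z.png',cv2.resize(im,None,fx=3.3,fy=3.3,interpolation=cv2.INTER_CUBIC))
```

```text
rimBL [545.7  52.   16. ] holder-rel -24.06028988527288 29.024558209548402
rimBR [595.3  60.3  16. ] holder-rel 26.174367240740494 29.01265940805464
pBL [477.6 104.9  10. ] holder-rel -82.49970917372247 92.40268217850223
pBR [631.6 130.6  10. ] holder-rel 73.59768825679332 92.35175370269374
hub [564.4  91.4  66. ] holder-rel 0.8681828531211391 64.76170832476728
inlay [574.3  32.1 148. ] holder-rel 0.9079095321273761 4.709497453668189
knobtop [450.   56.5 116. ] holder-rel -117.6964244444259 49.23580461830905
```

View pics/w2z.png

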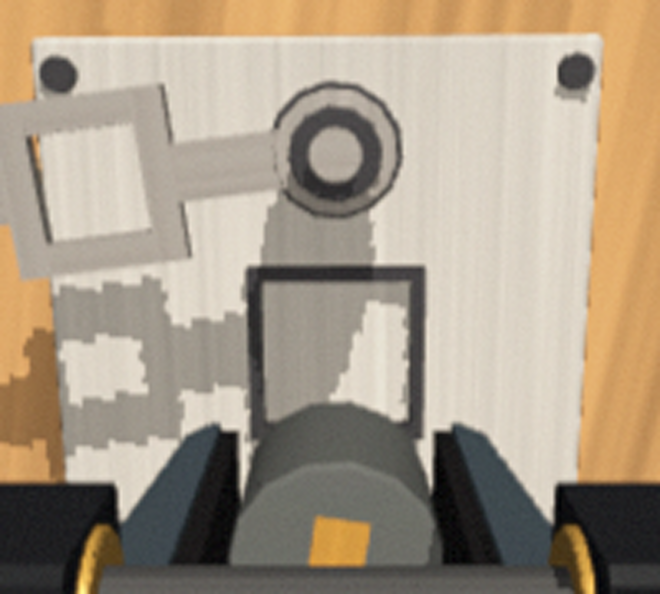

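```bash
python3 -m handwheel '[[0,[-1.7,30,0.6],[0,0,0]],[0,[0,30,0],[0,0,0]],[0,[0,20,0],[0,0,0]],[0,[0,8,0],[0,0,0]],[0,[0,4,0],[0,0,0]],[0,[0,4,0],[0,0,0]],[0,[0,3,0],[0,0,0]],[0,[0,3,0],[0,0,0]],[0,[0,0,0],[0,0,0]],[0,[0,0,0],[0,0,0]]]'
python3 - <<'E'
from h import *
s=env.state();print(s['ee_pos'],s['force'])
im=env.grab_frame('wrist');cv2.imwrite('pics/w3.png',im[:,:,::-1])
im=env.grab_frame('scene');cv2.imwrite('pics/s3.png',im[:,:,::-1])
im=env.grab_frame('side');cv2.imwrite('pics/d3.png',im[:,:,::-1])
a=cv2.imread('pics/s3.png')[150:260,270:400];b=cv2.imread('pics/d3.png')[130:240,250:380]
cv2.imwrite('pics/ab3.png',cv2.resize(np.hstack([a,b]),None,fx=3,fy=3,interpolation=cv2.INTER_CUBIC))
E
```

```text
time_s: 7.97
ee_pos: [575.0, 29.6, 24.5]
ee_rot: [-89.9, -0.0, -80.5]
force: [-0.3, 0.8, 0.2]
gripper_width: 35.9
[574.95716519  29.57988108  24.54280856] [-0.33575221  0.8296621   0.16500688]
```

View pics/ab3.png

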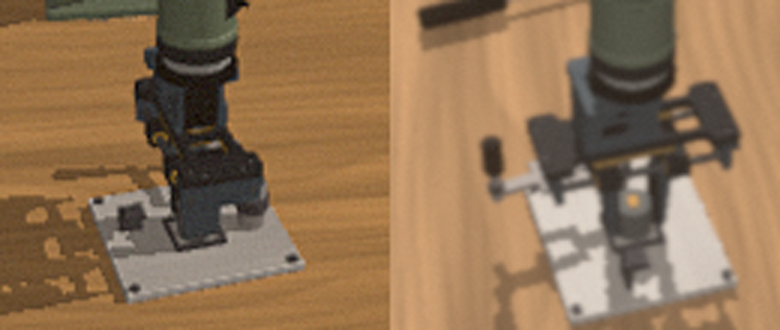

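View pics/w3.png

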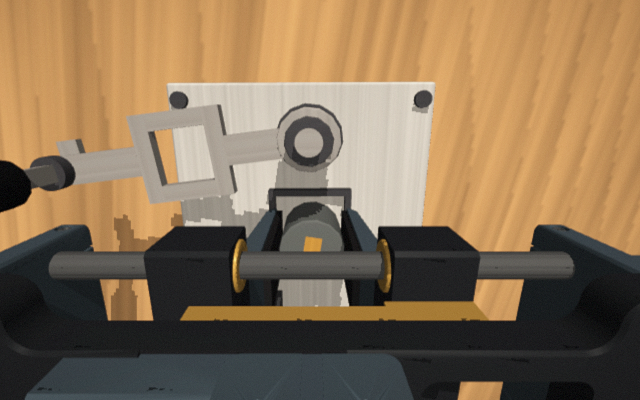

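```bash
python3 -m handwheel '[[0,[0,1,0],[0,0,0]],[0,[0,0.6,0],[0,0,0]],[0,[0,0,0],[0,0,0]],[0,[0,0,0],[0,0,0]],[0.65,[0,0,0],[0,0,0]],[0.65,[0,0,0],[0,0,0]],[0.65,[0,0,0],[0,0,0]],[0.65,[0,0,0],[0,0,0]],[0.65,[0,0,0],[0,0,0]],[0.65,[0,0,0],[0,0,0]]]'; python3 -m handwheel '[[0.65,[0,-5,0],[0,0,0]],[0.65,[0,-15,0],[0,0,0]],[0.65,[0,-35,0],[0,0,0]],[0.65,[0,-40,0],[0,0,0]],[0.65,[0,-40,0],[0,0,0]],[0.65,[0,0,0],[0,0,0]],[0.65,[0,0,0],[0,0,0]],[0.65,[0,0,0],[0,0,0]],[0.65,[0,0,0],[0,0,0]],[0.65,[0,0,0],[0,0,0]]]'
python3 - <<'E'
from h import *
s=env.state();print(s['ee_pos'],s['force'])
im=env.grab_frame('wrist');cv2.imwrite('pics/w4.png',im[:,:,::-1])
im=env.grab_frame('scene');cv2.imwrite('pics/s4.png',im[:,:,::-1])
im=env.grab_frame('side');cv2.imwrite('pics/d4.png',im[:,:,::-1])
a=cv2.imread('pics/s4.png')[150:260,270:400];b=cv2.imread('pics/d4.png')[130:240,250:380]
cv2.imwrite('pics/ab4.png',cv2.resize(np.hstack([a,b]),None,fx=3,fy=3,interpolation=cv2.INTER_CUBIC))
E
```

```text
time_s: 8.95
ee_pos: [574.5, 29.6, 22.2]
ee_rot: [-90.0, 0.0, -80.5]
force: [0.0, -0.3, -0.4]
gripper_width: 59.0
time_s: 9.78
ee_pos: [573.5, 29.5, 155.6]
ee_rot: [-90.2, 0.0, -80.5]
force: [-0.0, -0.4, -1.1]
gripper_width: 59.3
[573.48043665  29.5242499  155.60678635] [-0.0396784  -0.40033827 -1.12794088]
```

View pics/ab4.png

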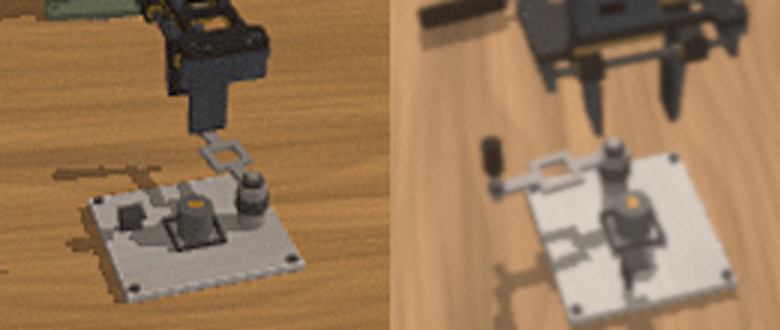

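View pics/w4.png

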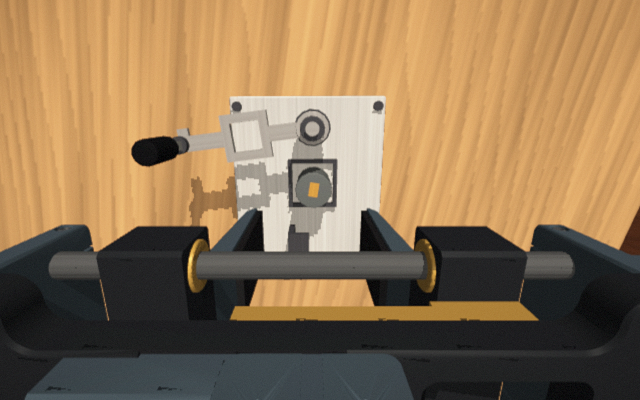

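```bash
python3 -m handwheel '[[0.65,[-11.4,0,-29.6],[0,0,0]],[0.65,[-11.4,0,-29.6],[0,0,0]],[0.65,[-11.4,0,-29.6],[0,0,0]],[0.65,[-11.4,0,-29.7],[0,0,0]],[0.65,[0,0,0],[0,0,0]],[0.65,[0,0,0],[0,0,0]],[0.65,[0,0,0],[0,0,0]],[0.65,[0,0,0],[0,0,0]],[0.65,[0,0,0],[0,0,0]],[0.65,[0,0,0],[0,0,0]]]'
python3 - <<'E'
from h import *
np.set_printoptions(suppress=True,precision=1)
s=env.state();print(s['ee_pos'],s['force'])
im=env.grab_frame('wrist');cv2.imwrite('pics/w5.png',im[:,:,::-1])
r=env.masks_of('wrist','knob_mid')
for d in r: print(d['p'],d['location'],wat(s,d['location'],98))
im=env.grab_frame('scene');cv2.imwrite('pics/s5.png',im[:,:,::-1])
im=env.grab_frame('side');cv2.imwrite('pics/d5.png',im[:,:,::-1])
a=cv2.imread('pics/s5.png')[130:240,270:400];b=cv2.imread('pics/d5.png')[110:220,230:360]
cv2.imwrite('pics/ab5.png',cv2.resize(np.hstack([a,b]),None,fx=3,fy=3,interpolation=cv2.INTER_CUBIC))
E
```

```text
time_s: 10.77
ee_pos: [451.0, 54.8, 157.1]
ee_rot: [-90.0, 0.0, -80.5]
force: [-0.8, 0.2, -0.4]
gripper_width: 59.6
[451.   54.8 157.1] [-0.8  0.2 -0.4]
0.97 [308.2, 201.6] [447.8  58.3  98. ]
```

View pics/ab5.png

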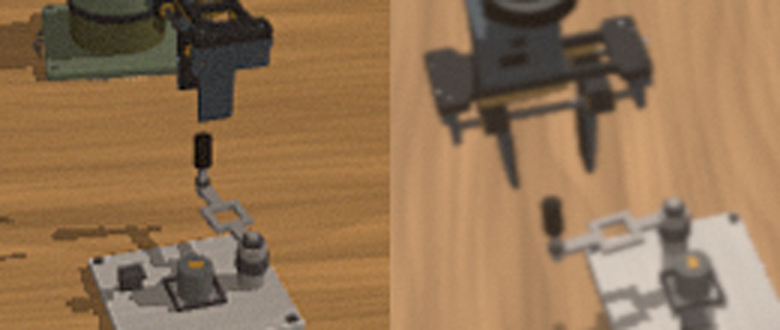

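View pics/w5.png

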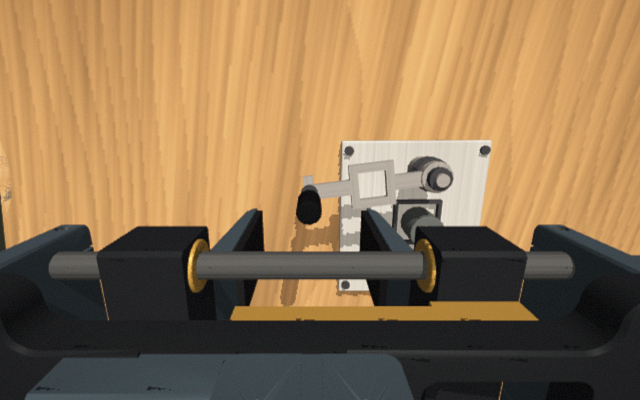

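```bash
python3 -m handwheel '[[0.65,[-1,20,-1.5],[0,0,0]],[0.65,[0,20,0],[0,0,0]],[0.65,[0,20,0],[0,0,0]],[0.65,[0,9,0],[0,0,0]],[0.65,[0,0,0],[0,0,0]],[0,[0,0,0],[0,0,0]],[0,[0,0,0],[0,0,0]],[0,[0,0,0],[0,0,0]],[0,[0,0,0],[0,0,0]],[0,[0,0,0],[0,0,0]]]' 30
python3 - <<'E'
import numpy as np
from workcell import env
s=env.state();print(s['ee_pos'],s['force'],s['torque'],s['gripper_width'])
# tool shifts in holder-aligned tool: tool x=-holder y, tool z=+holder x
g=np.r_[np.linspace(0,1.63,21)]
ph=np.radians(-90)-1.45+g
P=120*np.c_[np.cos(ph),np.sin(ph)]
for k,d in enumerate(np.diff(P,axis=0)): print(k,round(g[k+1],3),'x',round(-d[1],1),'z',round(d[0],1))
E
```

```text
time_s: 11.8
ee_pos: [449.0, 55.7, 89.0]
ee_rot: [-89.9, -0.0, -80.5]
force: [1.1, 0.0, -0.4]
gripper_width: 28.7
[448.98145889  55.74940754  89.02752084] [ 1.05035196  0.01462022 -0.4255926 ] [-0.13766791  0.01464587  0.00140894] 28.725520740545253
0 0.081 x 9.6 z 1.6
1 0.163 x 9.5 z 2.4
2 0.244 x 9.3 z 3.1
3 0.326 x 9.0 z 3.9
4 0.408 x 8.6 z 4.6
5 0.489 x 8.2 z 5.3
6 0.57 x 7.8 z 5.9
7 0.652 x 7.3 z 6.5
8 0.733 x 6.7 z 7.1
9 0.815 x 6.1 z 7.6
10 0.896 x 5.5 z 8.1
11 0.978 x 4.8 z 8.5
12 1.06 x 4.1 z 8.9
13 1.141 x 3.4 z 9.2
14 1.222 x 2.6 z 9.4
15 1.304 x 1.8 z 9.6
16 1.385 x 1.0 z 9.7
17 1.467 x 0.2 z 9.8
18 1.548 x -0.6 z 9.8
19 1.63 x -1.4 z 9.7
```

```bash
python3 -m handwheel '[[0,[0,0,0],[0,0,0]],[0,[0,0,0],[0,0,0]],[0,[0,0,0],[0,0,0]],[0,[0,0,0],[0,0,0]],[0,[0,0,0],[0,0,0]],[0,[0,0,0],[0,0,0]],[0,[4,0,0.6],[0,0,0]],[0,[5.6,0,1],[0,0,0]],[0,[0,0,0],[0,0,0]],[0,[0,0,0],[0,0,0]]]' 30
```

```text
time_s: 12.63
ee_pos: [451.8, 46.3, 88.3]
ee_rot: [-90.0, 0.0, -80.5]
force: [-1.3, 1.8, 1.8]
gripper_width: 19.5
```

```bash
python3 -m handwheel '[[0,[9.5,0,2.4],[0,0,0]],[0,[9.3,0,3.1],[0,0,0]],[0,[9,0,3.9],[0,0,0]],[0,[8.6,0,4.6],[0,0,0]],[0,[8.2,0,5.3],[0,0,0]],[0,[7.8,0,5.9],[0,0,0]],[0,[7.3,0,6.5],[0,0,0]],[0,[6.7,0,7.1],[0,0,0]],[0,[6.1,0,7.6],[0,0,0]],[0,[0,0,0],[0,0,0]]]' 30
```

```text
time_s: 13.47
ee_pos: [511.0, -18.2, 88.2]
ee_rot: [-90.0, -0.0, -80.5]
force: [-1.6, 3.5, 1.2]
gripper_width: 19.1
```

```bash
python3 -m handwheel '[[0,[5.5,0,8.1],[0,0,0]],[0,[4.8,0,8.5],[0,0,0]],[0,[4.1,0,8.9],[0,0,0]],[0,[3.4,0,9.2],[0,0,0]],[0,[2.6,0,9.4],[0,0,0]],[0,[1.8,0,9.6],[0,0,0]],[0,[1,0,9.7],[0,0,0]],[0,[0.2,0,9.8],[0,0,0]],[0,[-0.6,0,9.8],[0,0,0]],[0,[-1.2,0,8.5],[0,0,0]]]' 30;  python3 -m handwheel '[[0,[0,0,0],[0,0,0]],[0,[0,0,0],[0,0,0]],[0,[0,0,0],[0,0,0]],[0,[0,0,0],[0,0,0]],[0,[0,0,0],[0,0,0]],[0,[0,0,0],[0,0,0]],[0,[0,0,0],[0,0,0]],[0,[0,0,0],[0,0,0]],[0,[0,0,0],[0,0,0]],[0,[0,0,0],[0,0,0]]]'
python3 - <<'E'
from h import *
s=env.state();print(s['ee_pos'],s['force'])
im=env.grab_frame('wrist');cv2.imwrite('pics/w6.png',im[:,:,::-1])
im=env.grab_frame('scene');cv2.imwrite('pics/s6.png',im[:,:,::-1])
im=env.grab_frame('side');cv2.imwrite('pics/d6.png',im[:,:,::-1])
a=cv2.imread('pics/s6.png')[150:260,270:400];b=cv2.imread('pics/d6.png')[130:240,250:380]
cv2.imwrite('pics/ab6.png',cv2.resize(np.hstack([a,b]),None,fx=3,fy=3,interpolation=cv2.INTER_CUBIC))
E
```

```text
time_s: 14.3
ee_pos: [602.0, -24.0, 87.6]
ee_rot: [-90.3, -0.0, -80.5]
force: [-5.4, 1.8, 2.2]
gripper_width: 19.7
time_s: 15.13
ee_pos: [601.3, -24.2, 87.7]
ee_rot: [-90.3, -0.0, -80.5]
force: [-6.1, 1.1, 2.1]
gripper_width: 19.2
[601.2841831  -24.19666777  87.73024099] [-6.10471771  1.06298487  2.05874068]
```

View pics/ab6.png

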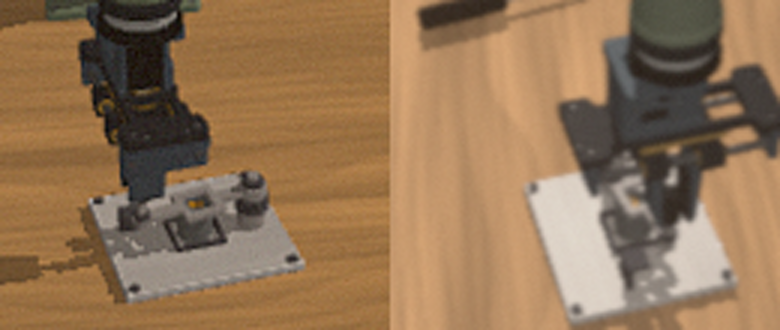

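View pics/w6.png

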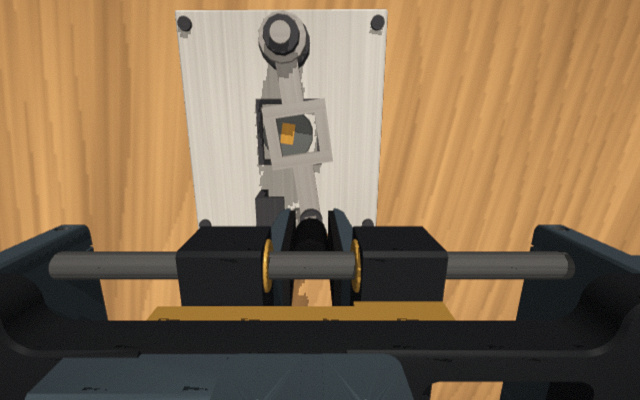

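```bash
python3 -m handwheel '[[0,[-0.3,0,2.2],[0,0,0]],[0,[0,0,0],[0,0,0]],[0,[0,3,0],[0,0,0]],[0,[0,3,0],[0,0,0]],[0,[0,3,0],[0,0,0]],[0,[0,3,0],[0,0,0]],[0,[0,2.5,0],[0,0,0]],[0,[0,0.5,0],[0,0,0]],[0,[0,0,0],[0,0,0]],[0,[0,0,0],[0,0,0]]]' 35
```

```text
time_s: 16.12
ee_pos: [604.1, -23.4, 73.9]
ee_rot: [-90.2, -0.0, -80.5]
force: [-6.5, 1.8, 7.4]
gripper_width: 19.1
```

```bash
python3 -m handwheel '[[0,[0,0.7,0],[0,0,0]],[0,[0,0,0],[0,0,0]],[0,[0.4,0,-3.5],[0,0,0]],[0,[0.4,0,-3.5],[0,0,0]],[0,[0.4,0,-3.5],[0,0,0]],[0,[0.3,0,-3.5],[0,0,0]],[0,[0.2,0,-3],[0,0,0]],[0,[0,0,-2],[0,0,0]],[0,[0,0,0],[0,0,0]],[0,[0,0,0],[0,0,0]]]' 35
python3 - <<'E'
from h import *
s=env.state();print(s['ee_pos'],s['force'])
im=env.grab_frame('wrist');cv2.imwrite('pics/w7.png',im[:,:,::-1])
im=env.grab_frame('scene');cv2.imwrite('pics/s7.png',im[:,:,::-1])
im=env.grab_frame('side');cv2.imwrite('pics/d7.png',im[:,:,::-1])
a=cv2.imread('pics/s7.png')[150:260,270:400];b=cv2.imread('pics/d7.png')[130:240,250:380]
cv2.imwrite('pics/ab7.png',cv2.resize(np.hstack([a,b]),None,fx=3,fy=3,interpolation=cv2.INTER_CUBIC))
E
```

```text
time_s: 16.95
ee_pos: [586.1, -28.2, 73.5]
ee_rot: [-90.1, -0.0, -80.5]
force: [-5.6, 2.3, 7.0]
gripper_width: 19.4
[586.11220153 -28.16711811  73.52861586] [-5.58752405  2.34903116  7.03114854]
```

View pics/ab7.png

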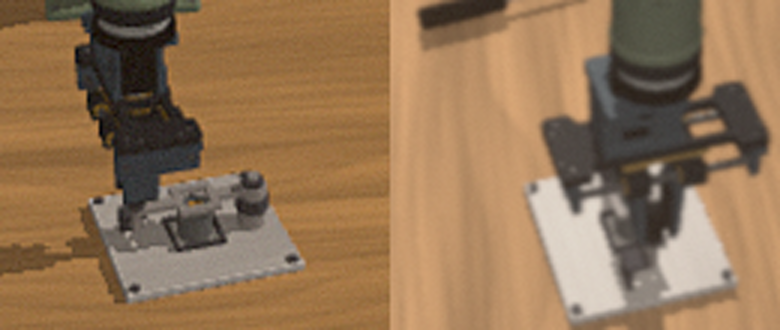

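View pics/w7.png

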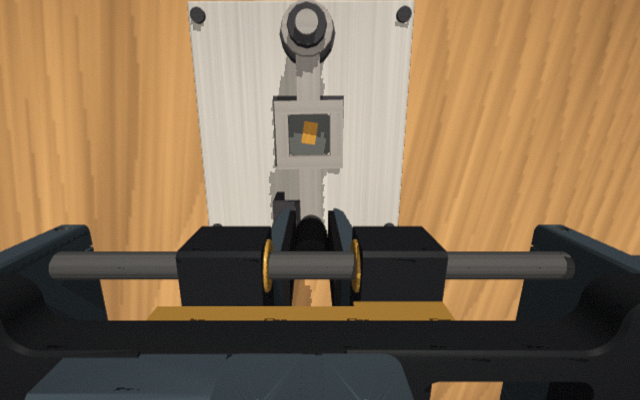

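```bash
python3 -m handwheel '[[0,[0,0,-1],[0,0,0]],[0,[0,0,-1],[0,0,0]],[0,[0,0,-1],[0,0,0]],[0,[0,0,0],[0,0,0]],[0,[0,0,0],[0,0,0]],[0,[0,0,0],[0,0,0]],[0,[0,0,0],[0,0,0]],[0,[0,0,0],[0,0,0]],[0,[0,0,0],[0,0,0]],[0,[0,0,0],[0,0,0]]]' 35
```

```text
time_s: 17.93
ee_pos: [584.1, -28.5, 73.6]
ee_rot: [-90.0, -0.0, -80.5]
force: [-4.1, 2.4, 8.0]
gripper_width: 19.3
```

```bash
python3 -m handwheel '[[0,[0,0,-1],[0,0,0]],[0,[0,0,-1],[0,0,0]],[0,[0,0,0],[0,0,0]],[0,[0,0,0],[0,0,0]],[0,[0,0,0],[0,0,0]],[0,[0,0,0],[0,0,0]],[0,[0,0,0],[0,0,0]],[0,[0,0,0],[0,0,0]],[0,[0,0,0],[0,0,0]],[0,[0,0,0],[0,0,0]]]' 35
```

```text
time_s: 18.77
ee_pos: [583.8, -28.6, 73.7]
ee_rot: [-89.8, -0.1, -80.5]
force: [0.8, 3.0, 5.9]
gripper_width: 19.4
```

```bash
python3 -m handwheel '[[0,[0,-1,0],[0,0,0]],[0,[0,-1,0],[0,0,0]],[0,[0,-0.5,0],[0,0,0]],[0,[0,0,0],[0,0,0]],[0,[0,0,0],[0,0,0]],[0,[0,0,0],[0,0,0]],[0,[0,0,0],[0,0,0]],[0,[0,0,0],[0,0,0]],[0,[0,0,0],[0,0,0]],[0,[0,0,0],[0,0,0]]]' 35
```

```text
time_s: 19.6
ee_pos: [583.6, -28.6, 75.8]
ee_rot: [-89.8, -0.0, -80.5]
force: [4.0, 2.6, 5.0]
gripper_width: 19.0
```

```bash
python3 -m handwheel '[[0.25,[0,0,0],[0,0,0]],[0.3,[0,0,0],[0,0,0]],[0.35,[0,0,0],[0,0,0]],[0.5,[0,0,0],[0,0,0]],[0.6,[0,0,0],[0,0,0]],[0.6,[0,0,0],[0,0,0]],[0.6,[0,0,0],[0,0,0]],[0.6,[0,0,0],[0,0,0]],[0.6,[0,0,0],[0,0,0]],[0.6,[0,0,0],[0,0,0]]]' 35
python3 - <<'E'
from h import *
s=env.state();print(s['ee_pos'],s['force'],s['gripper_width'])
im=env.grab_frame('wrist');cv2.imwrite('pics/w8.png',im[:,:,::-1])
im=env.grab_frame('scene');cv2.imwrite('pics/s8.png',im[:,:,::-1])
im=env.grab_frame('side');cv2.imwrite('pics/d8.png',im[:,:,::-1])
a=cv2.imread('pics/s8.png')[150:260,270:400];b=cv2.imread('pics/d8.png')[130:240,250:380]
cv2.imwrite('pics/ab8.png',np.vstack([cv2.resize(np.hstack([a,b]),None,fx=2.4,fy=2.4,interpolation=cv2.INTER_CUBIC)]))
E
```

```text
time_s: 20.43
ee_pos: [581.9, -28.5, 75.1]
ee_rot: [-90.0, 0.0, -80.5]
force: [0.4, -0.8, 0.0]
gripper_width: 54.8
[581.9186866  -28.53563125  75.1230461 ] [ 0.42862506 -0.76251585  0.00794626] 54.80171646365581
```

View pics/ab8.png

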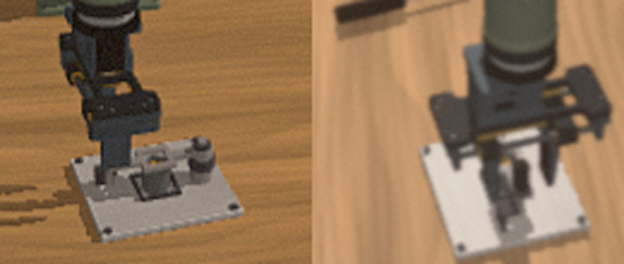

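View pics/w8.png

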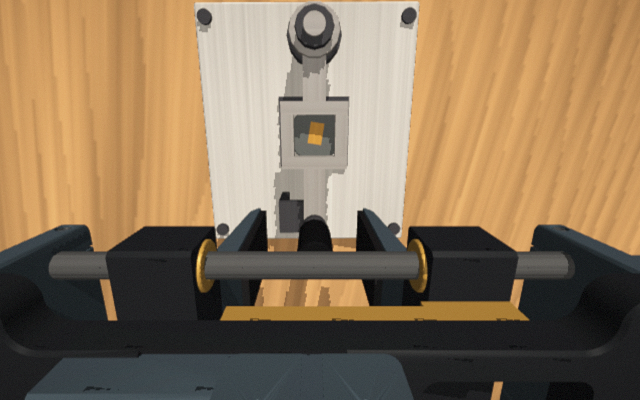

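The bar stays put with the fingers open, with its window over the inlay at (316,132) and the knob in line at column 315. I'll retreat and look again from clear.

```bash
python3 -m handwheel '[[0.6,[0,-10,0],[0,0,0]],[0.6,[0,-30,0],[0,0,0]],[0.6,[0,-38,0],[0,0,0]],[0.6,[0,-38,0],[0,0,0]],[0.6,[0,-38,0],[0,0,0]],[0.6,[0,-20,0],[0,0,0]],[0.6,[0,0,0],[0,0,0]],[0.6,[0,0,0],[0,0,0]],[0.6,[0,0,0],[0,0,0]],[0.6,[0,0,0],[0,0,0]]]' 35
python3 - <<'E'
from h import *
np.set_printoptions(suppress=True,precision=1)
s=env.state();print(s['ee_pos'],s['force'],s['gripper_width'])
P=[]
for n in ['wrist','scene','side']:
    im=env.grab_frame(n);cv2.imwrite(f'pics/{n}9.png',im[:,:,::-1])
    if n!='wrist':
        r=env.masks_of(n,'knob_mid');print(n,[(d['p'],d['location']) for d in r]);P.append(r[0]['location'] if r else None)
if all(p is not None for p in P): print(tri(*P))
a=cv2.imread('pics/scene9.png')[160:260,280:390];b=cv2.imread('pics/side9.png')[150:250,265:375]
cv2.imwrite('pics/ab9.png',cv2.resize(np.hstack([a,b]),None,fx=3.6,fy=3.6,interpolation=cv2.INTER_CUBIC))
E
```

```text
time_s: 21.42
ee_pos: [580.9, -28.5, 247.4]
ee_rot: [-90.2, 0.0, -80.5]
force: [0.2, 0.1, -0.2]
gripper_width: 54.5
[580.9 -28.5 247.4] [ 0.2  0.1 -0.2] 54.450745230841605
scene []
side []
```

View pics/ab9.png

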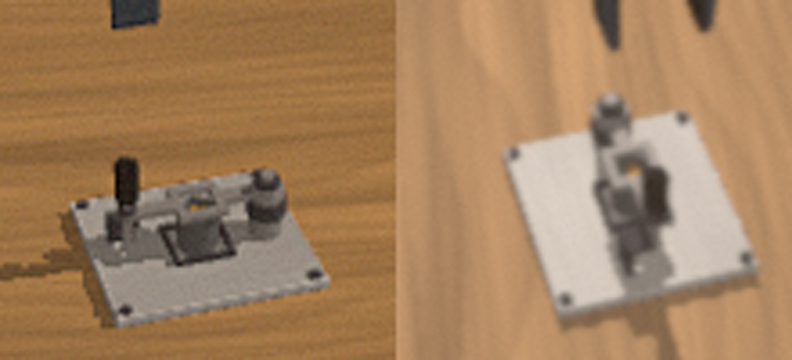

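View pics/wrist9.png

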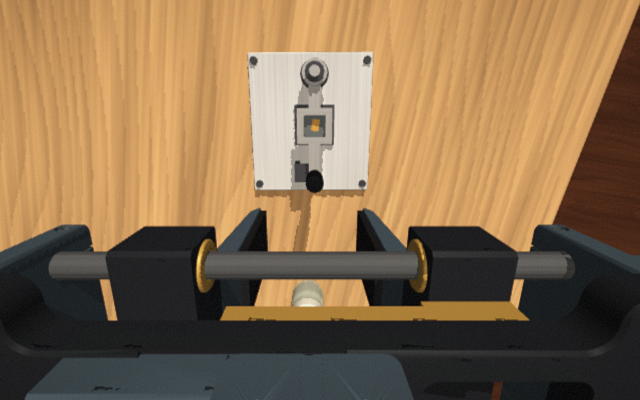

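Run:
```python
from h import *
X=tri((314.7,210.5),(336.6,203.6));print(X)
v=X[:2]-[564.6,88.2];print(np.hypot(*v),np.radians(np.degrees(np.arctan2(v[1],v[0]))-9.5+90)+1.45)
env.job_done()
```

```text
[583.84207547 -29.91890165  83.91219897]
119.67594744142085 1.4456794864116767
the job is handed in; nothing more can be done
```

The specimen is standing in the nest with its brass inlay up, and the holder's bar is latched over it. I handed the job in at about 21.5 s of the 54 s allowed; no verdict is reported.

**What I did:** I gripped the smallest grey block (jaws at about 35.5 mm), set it in the nest and let go. I then pinched the knob and carried the bar round to about 1.6 rad. There I pressed the knob down about 14 mm, eased the bar back until the stem bore on the keeper, and released it.

**Last checks:**
- **Latch:** With the gripper clear, the scene and side pictures put the knob at about 84 mm height, so the plunger is about 14 mm down. The bar is at about 1.446 rad, and the knob sits 119.7 mm from the hinge against the 120 mm given.
- **Specimen:** It stands upright in the nest with the inlay visible through the bar's window.
- **Robot:** It is clear of everything, with the tool force near zero.

**Disagreements:**
- **Plunger depth:** The arm's height just before letting go implied about 12 mm down, against the 14 mm from the pictures. The allowed range is 9 to 14.5 mm, and the picture measurement is only good to about 2 mm.
- **Knob detection:** The knob detector found nothing in the last pictures, so I marked the knob by eye.
- **Jar, cup and screwdriver:** I did not re-measure them at the end. My planned paths kept clear of them.

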